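Clip the chopstick tube into the lunch box, then hold the lid ready above it

TASK

Press the chopstick tube down into the sprung clip on the tray of the open lunch box until it snaps fully home, and let go of it. Then pick up the lid by its handle, lift it over the clutter on the counter and hold it level and square about a centimetre above the box's rim, without it ever touching the box, so that I can check the packing before it is clipped on. Disturb nothing else on the counter, and finish still holding the lid there.

Things in the scene. Friction and masses are not known exactly. Their poses are not given: they have to be found in the camera images.
- box: open teal plastic lunch box, fixed to the counter: 120 mm (its x) x 180 mm (its y), 54 mm tall, walls 3 mm; origin under its middle, z up. A white tray fills it to 8 mm below the rim and carries a cutlery clip: two forks, 10 mm wide, at y = +44 and -44 mm, that hold the tube along the box's y over its middle. Nothing of box or clip is higher than 78 mm above the counter
- seat (a point): where the tube's middle lies when home in the clip: over the box's middle, 64 mm above the counter, 18 mm above the tray; axes as the box's. Each fork has a saddle and, on the -x side, a fixed prong with a flared top, up to 32 mm above the tray. Between the forks the tray is bare but for the jaw's hinge bar (top 7 mm above the tray, 9 mm to +x)
- jaw (a joint): angle (rad) of the clip's sprung jaw on the forks' +x side: 0 closed, about 0.1 to 0.15 while a tube passes. Its rounded noses, 30 mm above the tray, overhang the tube by 3.5 mm. Pressing the tube straight down, kept along the box's y, moves the jaw aside with less than 15 N; it snaps back over the tube
- rim (a point): centre of the box's mouth, level with the top of its rim, 54 mm above the counter; axes as the box's
- tube: round steel chopstick tube, 18 mm in diameter, 140 mm long along its y, with a grey eight-sided cap on each end, 20 mm across flats and 12 mm long; about 60 g; lies on the counter. Origin on its axis at its middle, 10 mm above the counter at the start. May be rolled about its y; both ends are alike
- lid: teal lid of the box, 128 mm (its x) x 188 mm (its y), 29 mm tall, hollow underside 26 mm deep, lying right way up; about 160 g. Origin at the middle of its lower edge, z up. Four tabs, one mid-side on each side, are flipped open and stick out 18 mm, 15 to 29 mm above the lower edge. Fits over the rim with its y along the box's y, either way round
- lid_grip (a point): centre of the lid's handle bar, 55 mm above the lid's lower edge; axes as the lid's. The bar runs along y, 92 mm long, 16 mm wide (x), 12 mm high, on a post at each end; its underside is 20 mm above the lid's top
- pencup: clear acrylic pen cup 70 x 70 mm, 95 mm tall, three pencils in it that reach up to 172 mm; origin under its middle
- bottle: amber sauce bottle, 56 mm across, 185 mm tall; origin under its middle
- jar: glass jar with a cap, 68 mm across, 105 mm tall; origin under its middle
- mug: white mug, 76 mm across, 90 mm tall; origin under its middle
- saucer: white ceramic saucer, 130 mm across, 18 mm tall; origin under its middle
- springclip: chrome bag clip, 55 x 40 mm, 30 mm tall, lying on the counter; origin under its middle
There are look-alikes about, which are no part of the job. Several things look just like the tube: the one meant starts farthest to the robot's right.

How it is judged:
By the outcome, as a careful person would: the job done as asked, in the order asked, and still so for the second after the job is handed in, while the arm keeps its last pose, push and grip.
It also fails if it takes over 67 s, if anything falls off the work surface, if the arm or the gripper's body presses on something with over 40 N, if the wrist force passes 120 N, or if a joint passes its speed limit or range.

ROBOT

A 6-joint arm with a two-finger parallel gripper is mounted at the origin on the work surface. World frame = base frame: x ahead of the robot, y to its left, z up, the work surface at z = 0. Lengths are in m, angles in rad, forces in N, time in s.
With the tool pointing down it reaches from about 0.3 to 0.75 m from the base axis. Payload 8.5 kg.
Tool frame: the origin (TCP) lies midway between the tips of the shut fingers; the grasp point (between the pads) lies 19 mm behind it; z points along the fingers, y is the line along which they close (so a half turn about z gives the same grasp; the last joint's range is limited). The gripper opens to 88 mm and grips with 3 to 60 N. Pads are 18 mm wide; open, the fingers measure 123 mm over their backs; the gripper's body (75 mm by 187 mm) begins 45 mm behind the grasp point.
Start: joints at [-1.51, 0.381, 1.297, -0, 1.464, -0.215], TCP at [0.15, -0.529, 0.203] pointing down, gripper open.
Joint ranges: [-3.11, 3.11], [-0.89, 2.33], [0.22, 2.48], [-1.42, 4.56], [0.17, 2.85], [-2.88, 2.88]. Speed limits (rad/s): [2.39, 2.39, 3.14, 3.14, 3.14, 3.14].

INTERFACE

Orientations are given as [roll, pitch, yaw] about the fixed x, y, z axes, in that order (R = Rz(yaw) Ry(pitch) Rx(roll)).
In Python, from rig import bot, imaging, ticket gives the robot as it stands. The module is installed in compiled form; this text tells all that it offers.
- The arm moves only by the tool arm_command, never from a script. Its argument "rows" is one flat list of numbers, 5 for each row, row after row: the opening, from 0 (shut) to 1 (fully open), then the shift along the tool's x, y, z in units of 0.2 m (1.0 is 0.2 m), then the turn about the tool's z in units of 90 degrees (1.0 is 90 degrees). In form: [claw, dx, dy, dz, spin, claw, dx, dy, dz, spin, ...]. A call has 1 to 20 rows; each row is the pose to reach, as a shift and turn from the pose commanded when the call began, along the tool's axes at that moment; what a row does not reach only later rows make up. A row lasts 1/8 s, in which the tool goes at most 62.5 mm and 10.7 degrees, less where a joint would pass 70% of its speed; a pose out of reach is approached as far as the arm can. A call with a number of a shift or a turn outside -1 to 1 is refused whole. A call with a gripper value outside its range is refused whole. The fingers move at their own pace and stop on an object; "newtons" is the grip in N (left out, the last holds). Time passes only in rows, so rows that repeat a pose let the fingers close. It gives the time, the measured TCP pose, the force, the opening and the grip force at its end, in the units of the state.
- bot.get_obs(): the state, without advancing time (a new reading comes with each control period).
- imaging.camera(name): name is "scene" or "top" or "wrist"; returns (picture, depth): 400x640x3 uint8, red, green, blue; 400x640 float32, m along the optical axis (not along the pixel's ray), 0 where there is no reading.
- imaging.camera_params(name): a dict with "camera_matrix" (3x3 intrinsics, pixels), "distortion" ([k1, k2, p1, p2, k3] as OpenCV has them; the pictures are not rectified), "rvec" (rotation vector, rad) and "tvec" (3), from world to camera coordinates, as OpenCV has them; the wrist camera has in their place "hand_eye" (4x4, takes a point from camera to tool coordinates, whose origin is the TCP and whose axes are the flange's). Camera axes: x right, y down, z forward; pixel columns grow to the right and rows downward; lengths in m; the calibration is good to about 2 mm. A picture is of the moment at which its call begins: read the wrist's pose just before it. camera_params takes no time and is no camera call.
- ticket.job_done(): hands the job in; it is judged then, once.
The state is a dict: "clock": time; "joints": joint angles; "qvel": joint speeds; "effort": joint torques, N m; "tool_pos": TCP position; "tcp_rot": TCP orientation; "force": force on the tool from outside, world axes, zero at the start; "torque": the same for the moment, N m; "finger_gap": finger opening in m; "grasp_force": force on a finger pad.
Only numpy, scipy, OpenCV 4.12 (cv2) and the standard library are available. Lean on these libraries where they do the work, as an engineer would, in place of code of your own. Each camera call takes 0.05 s, during which the arm holds its last target. There are 200 camera calls.

## Working session

There is one attempt and no reset: what is moved stays moved. The work goes in short steps, Python scripts to look and compute and a tool call to move; the robot and the scene stay as the last step left them, time stands still between calls to the robot, and variables do not carry over. Pictures are saved under pics/ and viewed, at most 13 in all, crops included, and the job is handed in when it is done.

Besides the shell and the picture viewer there is one more tool, called after ">>>" as name(argument=value, ...), one argument or row to a line, values as JSON. arm_command: Moves the arm, as the interface text tells. Its arguments: {"type":"object","properties":{"rows":{"type":"array","items":{"type":"number"}},"newtons":{"type":"number"}},"required":["rows"]}

```bash
mkdir -p pics; cat > h.py <<'E'
import numpy as np, cv2
from rig import bot, imaging, ticket
from scipy.spatial.transform import Rotation as R
def cam(n):
    o=bot.get_obs(); im,d=imaging.camera(n); p=imaging.camera_params(n)
    K=np.array(p["camera_matrix"]);D=np.array(p["distortion"])
    if "rvec" in p:
        Rm=cv2.Rodrigues(np.array(p["rvec"],float))[0];t=np.array(p["tvec"],float).ravel()
        Rcw=Rm.T;c=-Rm.T@t
    else:
        H=np.array(p["hand_eye"]);Rt=R.from_euler('xyz',o["tcp_rot"]).as_matrix()
        Rcw=Rt@H[:3,:3];c=Rt@H[:3,3]+np.array(o["tool_pos"])
    return im,d,(K,D,Rcw,c)
def rays(P,uv):
    K,D,Rcw,c=P
    n=cv2.undistortPoints(np.array(uv,float).reshape(-1,1,2),K,D).reshape(-1,2)
    return np.c_[n,np.ones(len(n))]@Rcw.T
def onplane(P,uv,z):
    r=rays(P,uv);c=P[3];return c+r*((z-c[2])/r[:,2])[:,None]
def cloud(d,P):
    v,u=np.mgrid[0:d.shape[0],0:d.shape[1]]
    r=rays(P,np.c_[u.ravel(),v.ravel()]);w=P[3]+r*d.reshape(-1,1)
    w[d.ravel()<=0]=np.nan
    return w.reshape(*d.shape,3)
def save(n,im): cv2.imwrite("pics/"+n,im[...,::-1])
E
python3 - <<'E'
from h import *
for n in("top","scene"):
    im,d,P=cam(n);save(n+"0.png",im);np.savez(n+"0.npz",im=im,d=d,W=cloud(d,P));print(n,P[3],P[0][0,0])
o=bot.get_obs();print({k:np.round(v,3) for k,v in o.items()})
E
```

```text
top [0.33195696 0.11352885 1.12437857] 431.62920160573776
scene [1.15840034 0.29814046 0.86583979] 443.141803602038
{'clock': np.float64(0.1), 'joints': array([-1.51 ,  0.381,  1.298,  0.   ,  1.464, -0.215]), 'qvel': array([ 0.001, -0.004, -0.002, -0.002,  0.001,  0.002]), 'effort': array([ 4.0000e-03, -4.3866e+01, -2.2491e+01,  7.1000e-02,  3.4000e-02,
       -0.0000e+00]), 'tool_pos': array([ 0.15 , -0.529,  0.203]), 'tcp_rot': array([-3.14 , -0.   ,  0.276]), 'force': array([0.248, 0.189, 0.875]), 'torque': array([ 0.06 , -0.014, -0.002]), 'grasp_force': np.float64(0.0), 'finger_gap': np.float64(0.088)}
```

View pics/top0.png

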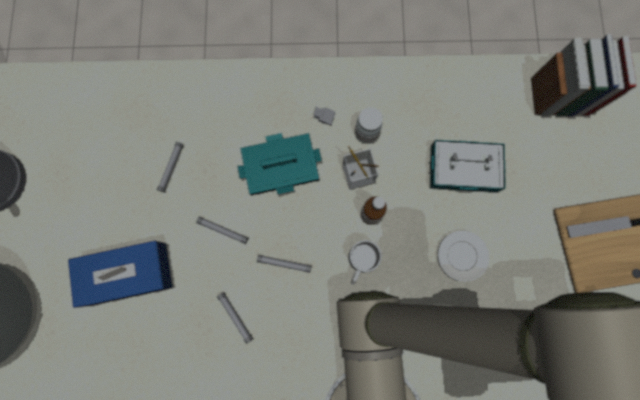

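View pics/scene0.png

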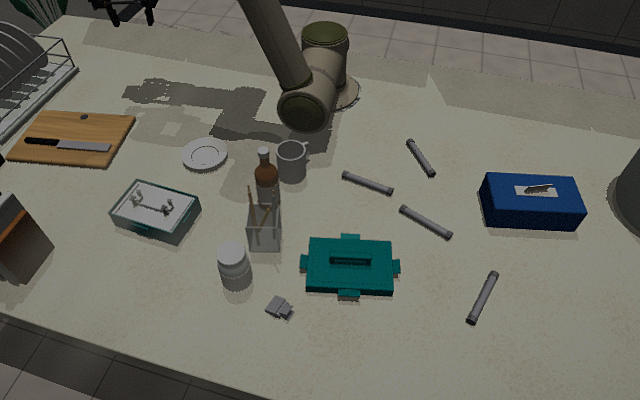

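Four tube look-alikes show in the top view: (171,167), (222,230), (284,264) and (235,317). The robot's right is image right, so the one at (284,264) is meant; in the scene view it is the leftmost, at (367,183). The lid is at (280,163) and the box at (468,165), with the pencup, bottle, jar and mug between them.

```bash
cat >> h.py <<'E'
def rect(mask,P,z,ctr=True):
    cs,_=cv2.findContours(mask.astype(np.uint8),cv2.RETR_EXTERNAL,cv2.CHAIN_APPROX_NONE)
    out=[]
    for c in sorted(cs,key=cv2.contourArea,reverse=True)[:6]:
        if cv2.contourArea(c)<25: continue
        w=onplane(P,c.reshape(-1,2),z)[:,:2]
        (cx,cy),(a,b),th=cv2.minAreaRect((w*1000).astype(np.float32))
        ang=th if a>b else th+90   # long axis angle deg from x
        out.append((c.reshape(-1,2).mean(0).round(),round(cx,1),round(cy,1),round(max(a,b),1),round(min(a,b),1),round((ang+90)%180-90,1)))
    return out
E
python3 - <<'E'
from h import *
im,d,P=cam("top");W=cloud(d,P);hsv=cv2.cvtColor(im,cv2.COLOR_RGB2HSV)
teal=((hsv[...,0]>78)&(hsv[...,0]<98)&(hsv[...,1]>120)).astype(np.uint8)
L=teal.copy();L[:,400:]=0
print("lid full",rect(L,P,.027))
print("lid body",rect(cv2.morphologyEx(L,cv2.MORPH_CLOSE,np.ones((5,5)))if 0 else cv2.morphologyEx(cv2.morphologyEx(L,cv2.MORPH_CLOSE,np.ones((7,7))),cv2.MORPH_OPEN,np.ones((31,31))),P,.027))
hb=np.isfinite(W[...,2])&(W[...,2]>.045);hb[:,:235]=0;hb[:,325:]=0;hb[:130]=0;hb[200:]=0
print("handle",rect(hb,P,.061))
B=np.isfinite(W[...,2])&(W[...,2]>.03);B[:,:415]=0;B[:,520:]=0;B[:125]=0;B[205:]=0
print("box",rect(B,P,.054), np.nanmedian(W[150:185,440:495,2]))
gx=cv2.absdiff(im,cv2.medianBlur(im,61)).sum(2)
T=(gx>60).astype(np.uint8);T[:,:245]=0;T[:,322:]=0;T[:245]=0;T[282:]=0
print("tube",rect(T,P,.010),"z",np.nanmax(W[255:275,260:310,2]))
print("tubeT hgt",rect((W[...,2]>.009)*(T>=0)*np.pad(np.ones((37,77)),((245,118),(245,318))),P,.010))
for n,(u0,u1,v0,v1),z in [("saucer",(430,495,225,285),.018),("mug",(345,385,238,285),.09),("cup",(340,380,145,192),.095),("bottle",(360,390,190,226),.18),("jar",(352,386,104,146),.105),("clip",(310,340,104,128),.03)]:
    w=W[v0:v1,u0:u1].reshape(-1,3);w=w[w[:,2]>max(z-.03,.008)]
    print(n,len(w),np.round(np.percentile(w,[3,50,97],axis=0),3).tolist())
save("crop1.png",cv2.resize(im[230:345,150:330],None,fx=4,fy=4,interpolation=cv2.INTER_CUBIC))
E
```

```text
lid full [(array([279., 164.]), 631.1, 231.3, 210.2, 157.4, 89.2)]
lid body [(array([279., 164.]), 632.2, 232.0, 169.6, 139.0, 89.6)]
handle [(array([278., 160.]), 632.0, 231.6, 91.4, 18.3, -78.3)]
box [(array([468., 165.]), 614.9, -253.5, 186.6, 127.2, 86.2)] 0.04608206970199735
tube [(array([284., 263.]), 372.8, 219.0, 144.2, 23.2, 78.2)] z 0.024406764596452746
tubeT hgt [(array([283., 263.]), 372.4, 220.7, 141.5, 19.4, 78.0)]
saucer 1251 [[0.33, -0.295, 0.008], [0.387, -0.241, 0.013], [0.444, -0.18, 0.02]]
mug 288 [[0.326, -0.017, 0.063], [0.375, 0.026, 0.087], [0.42, 0.054, 0.093]]
cup 467 [[0.569, -0.014, 0.067], [0.61, 0.026, 0.092], [0.646, 0.063, 0.155]]
bottle 127 [[0.486, -0.016, 0.154], [0.496, -0.005, 0.185], [0.508, 0.006, 0.188]]
jar 563 [[0.694, -0.028, 0.077], [0.718, -0.001, 0.104], [0.749, 0.026, 0.108]]
clip 238 [[0.751, 0.09, 0.009], [0.771, 0.111, 0.017], [0.789, 0.138, 0.026]]
```

View pics/crop1.png

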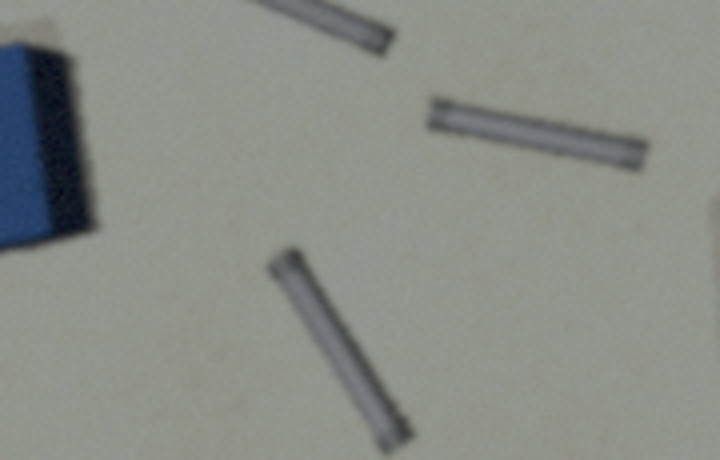

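The crop shows the chosen tube, crop pixels (435,115) to (645,155), with both grey caps and nothing touching it. It is at about (0.3725, 0.2205), axis 78° from world x. The box is at (0.615, -0.2535), 86°, and the lid at (0.632, 0.2315), 101.7°. I'll start moving.

>>> arm_command(
  rows=[1, 0.24, -0.16, -0.06, -0.1, 1, 0.48, -0.33, -0.12, -0.2, 1, 0.72, -0.49, -0.18, -0.3, 1, 0.96, -0.65, -0.25, -0.4, 1, 0.96, -0.65, -0.25, -0.5, 1, 0.96, -0.65, -0.25, -0.6, 1, 0.96, -0.65, -0.25, -0.69, 1, 0.96, -0.65, -0.25, -0.69, 1, 0.96, -0.65, -0.25, -0.69],
)

```text
clock: 1.27
tool_pos: [0.2991, -0.3518, 0.2531]
tcp_rot: [-3.141, -0.0, 1.357]
force: [-0.0, 0.2, 0.2]
finger_gap: 0.0878
grasp_force: 0.0
```

```bash
cat >> h.py <<'E'
def go(x,y,z,yaw_deg):
    o=bot.get_obs();Rt=R.from_euler('xyz',o["tcp_rot"]).as_matrix();p=np.array(o["tool_pos"])
    s=Rt.T@(np.array([x,y,z])-p)/.2
    dy=(yaw_deg-np.degrees(o["tcp_rot"][2])+180)%360-180
    print("t",round(float(o["clock"]),2),"p",p.round(4),"rpy",np.degrees(o["tcp_rot"]).round(2),"F",np.round(o["force"],1),"| shift",s.round(4),"spin",round(-dy/90,4))
E
python3 -c "
from h import *
go(.3725,.2205,.2,78)"
```

```text
t 1.27 p [ 0.2991 -0.3518  0.2531] rpy [-1.7999e+02 -1.0000e-02  7.7740e+01] F [-0.   0.2  0.2] | shift [ 2.8741 -0.2485  0.2665] spin -0.0028
```

>>> arm_command(
  rows=[1, 0.27, -0.02, 0, 0, 1, 0.54, -0.04, 0, 0, 1, 0.8, -0.06, 0, 0, 1, 1, -0.08, 0, 0],
)

```text
clock: 1.78
tool_pos: [0.3252, -0.1511, 0.2534]
tcp_rot: [3.141, 0.0, 1.358]
force: [0.8, -0.0, -0.1]
finger_gap: 0.0879
grasp_force: 0.0
```

>>> arm_command(
  rows=[1, 0.27, -0.02, 0, 0, 1, 0.54, -0.04, 0, 0, 1, 0.8, -0.06, 0, 0, 1, 1, -0.08, 0, 0],
)

```text
clock: 2.28
tool_pos: [0.3515, 0.0478, 0.2534]
tcp_rot: [3.141, -0.0, 1.358]
force: [0.2, -0.5, 0.1]
finger_gap: 0.088
grasp_force: 0.0
```

>>> arm_command(
  rows=[1, 0.27, -0.02, 0.1, 0, 1, 0.54, -0.04, 0.2, 0, 1, 0.8, -0.09, 0.4, 0, 1, 0.87, -0.09, 0.5, 0, 1, 0.87, -0.09, 0.5, 0, 1, 0.87, -0.09, 0.5, 0],
)

```text
clock: 3.02
tool_pos: [0.371, 0.2194, 0.1541]
tcp_rot: [3.14, -0.0, 1.358]
force: [0.5, -0.6, 0.3]
finger_gap: 0.0881
grasp_force: 0.0
```

```bash
python3 - <<'E'
from h import *
im,d,P=cam("wrist");save("w1.png",im);W=cloud(d,P)
m=(W[...,2]>.009)&(W[...,2]<.03)
print(rect(m,P,.010))
m=(W[...,2]>.005)&(W[...,2]<.03)
print(rect(m,P,.010))
go(.3725,.2205,.05,78)
E
```

```text
[(array([547.,  99.]), 591.0, 226.6, 213.9, 115.6, 75.5), (array([149.,  79.]), 235.9, 338.2, 146.0, 23.3, 33.9), (array([318., 175.]), 371.0, 212.7, 143.6, 20.1, 77.8), (array([368.,  32.]), 442.7, 337.4, 53.4, 20.8, 66.2), (array([604., 202.]), 655.7, 125.3, 71.7, 39.8, -2.8), (array([372., 373.]), 384.5, -36.7, 33.4, 7.6, 1.8)]
[(array([546.,  99.]), 589.8, 226.9, 213.9, 118.0, 75.5), (array([150.,  79.]), 236.2, 338.1, 146.5, 23.8, 33.9), (array([318., 175.]), 371.1, 213.2, 144.5, 20.1, 77.8), (array([368.,  32.]), 442.7, 337.2, 53.9, 20.9, 65.8), (array([604., 202.]), 655.7, 125.3, 71.7, 39.8, -2.8), (array([574., 266.]), 625.7, 62.2, 26.1, 7.3, -12.7)]
t 3.08 p [0.3711 0.2192 0.1543] rpy [ 1.799e+02 -4.000e-02  7.780e+01] F [-0.2 -0.2  0.2] | shift [0.0072 0.0047 0.5216] spin -0.0022
```

View pics/w1.png

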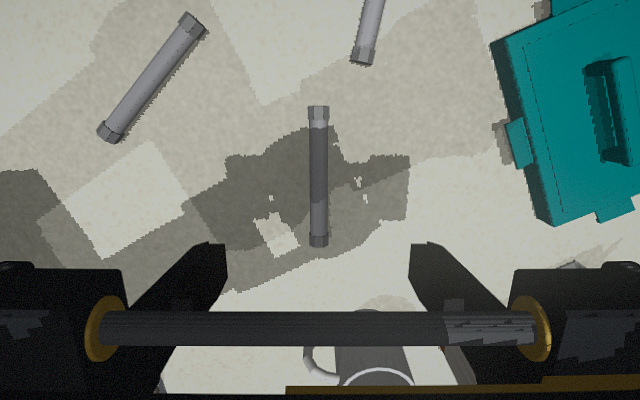

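The wrist view shows the tube under the gripper, from (318,105) to (318,247). The lid handle is at the right, around (605,110), and the mug is below. The wrist and top views differ by 7 mm along the tube, so I'll check using the cloud points.

```bash
python3 - <<'E'
from h import *
for n in ("wrist","top"):
    im,d,P=cam(n);W=cloud(d,P).reshape(-1,3)
    print(n,P[3].round(3),P[2][:,2].round(3), "counter z",np.round(np.nanmedian(W[(abs(W[:,0]-.371)<.06)&(abs(W[:,1]-.215)<.1)&(W[:,2]<.007)][:,2]),4))
    w=W[(W[:,2]>.008)&(W[:,2]<.03)&(abs(W[:,0]-.371)<.04)&(abs(W[:,1]-.216)<.1)]
    a=np.radians(78);t=np.array([np.cos(a),np.sin(a)]);q=np.array([np.sin(a),-np.cos(a)])
    l=w[:,:2]@t;s=w[:,:2]@q
    L=np.percentile(l,[1,99]);S=np.percentile(s,[2,98]);print(len(w),L,S,"ctr",t*L.mean()+q*S.mean(),"ztop",np.percentile(w[:,2],95), "ridge ang",np.polyfit(l-L.mean(),s,1)[0]*57.3)
E
```

```text
wrist [0.387 0.294 0.337] [-0.061 -0.289 -0.955] counter z 0.0009
2574 [0.22023463 0.35642616] [0.30962746 0.32715789] ctr [0.37138229 0.21583212] ztop 0.020931916374718224 ridge ang 0.20115157283423357
top [0.332 0.114 1.124] [ 0.181  0.01  -0.983] counter z 0.0
80 [0.22260455 0.24983691] [0.30943271 0.32708828] ctr [0.3604188  0.16488867] ztop 0.022222198087711163 ridge ang 2.399649629858791
```

>>> arm_command(
  rows=[1, -0.016, 0.005, 0.25, 0, 1, -0.016, 0.005, 0.5, 0, 1, -0.016, 0.005, 0.65, 0, 1, -0.016, 0.005, 0.72, 0, 1, -0.016, 0.005, 0.755, 0, 1, -0.016, 0.005, 0.755, 0, 0, -0.016, 0.005, 0.755, 0, 0, -0.016, 0.005, 0.755, 0, 0, -0.016, 0.005, 0.755, 0, 0, -0.016, 0.005, 0.755, 0, 0, -0.016, 0.005, 0.755, 0, 0, -0.016, 0.005, 0.755, 0],
  newtons=55,
)

```text
clock: 4.68
tool_pos: [0.3708, 0.2166, 0.0022]
tcp_rot: [-3.142, 0.0, 1.36]
force: [-0.4, -0.6, -0.4]
finger_gap: 0.0304
grasp_force: 0.0
```

>>> arm_command(
  rows=[0, 0, 0, 0, 0, 0, 0, 0, 0, 0, 0, 0, 0, 0, 0, 0, 0, 0, 0, 0],
)

```text
clock: 5.18
tool_pos: [0.3709, 0.2166, 0.0023]
tcp_rot: [3.142, -0.0, 1.36]
force: [-0.5, 0.8, -0.1]
finger_gap: 0.0003
grasp_force: 0.0
```

```bash
python3 - <<'E'
from h import *
im,d,P=cam("wrist");im2,_,_=cam("scene")
save("w2.png",np.hstack([cv2.resize(im,(400,250)),cv2.resize(im2[110:260,280:520],(400,250))]))
E
```

```text
(no output)
```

View pics/w2.png

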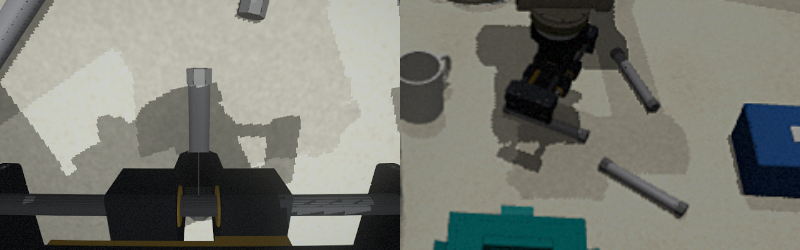

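The tube still lies at (200,70–150) in the left half, in line with the shut fingers. I'll measure its height and where the fingertips are.

```bash
python3 - <<'E'
from h import *
im,d,P=cam("wrist");W=cloud(d,P)
for v in (115,130,150,170,190,210,230,242,250,260,275,290,310,330,350,370):
    print(v,W[v,320].round(4),im[v,320], "row edges", W[v,280].round(3),W[v,360].round(3))
im,d,P=cam("scene");W=cloud(d,P)
np.savez("s2.npz",im=im,W=W)
c=im[150:200,330:410]; 
for v in range(150,200,4): print(v,[tuple((W[v,u]*1000).round().astype(int)) for u in range(335,405,12)])
E
```

```text
115 [0.3862 0.2819 0.0212] [145 147 145] row edges [0.365 0.285 0.   ] [0.407 0.276 0.001]
130 [0.3848 0.275  0.021 ] [144 144 144] row edges [0.364 0.278 0.001] [0.405 0.269 0.001]
150 [0.3828 0.2655 0.0203] [92 91 91] row edges [0.361 0.267 0.002] [0.404 0.258 0.001]
170 [0.3807 0.2557 0.02  ] [90 94 90] row edges [0.358 0.256 0.001] [0.402 0.247 0.   ]
190 [0.3785 0.2457 0.0203] [87 88 94] row edges [0.355 0.245 0.001] [0.4   0.236 0.002]
210 [0.3762 0.2347 0.019 ] [89 91 90] row edges [0.353 0.234 0.002] [0.398 0.224 0.002]
230 [0.3739 0.2238 0.0191] [84 87 87] row edges [ 0.349  0.221 -0.001] [0.395 0.212 0.002]
242 [0.3724 0.2169 0.0189] [84 88 89] row edges [0.348 0.214 0.001] [0.394 0.204 0.001]
250 [0.3739 0.2249 0.0453] [20 18 19] row edges [0.347 0.209 0.002] [0.393 0.199 0.001]
260 [0.3739 0.2251 0.0553] [23 24 26] row edges [0.345 0.202 0.001] [0.392 0.192 0.001]
275 [0.3732 0.2218 0.0621] [18 22 21] row edges [0.369 0.252 0.111] [0.388 0.248 0.112]
290 [0.3738 0.2253 0.0788] [24 21 24] row edges [0.37  0.252 0.118] [0.388 0.248 0.118]
310 [0.3727 0.2203 0.0835] [30 26 2
[... 3364 characters left out ...]
p.int64(389), np.int64(262), np.int64(17)), (np.int64(365), np.int64(291), np.int64(0))]
194 [(np.int64(422), np.int64(144), np.int64(2)), (np.int64(414), np.int64(174), np.int64(3)), (np.int64(404), np.int64(204), np.int64(1)), (np.int64(397), np.int64(233), np.int64(1)), (np.int64(387), np.int64(263), np.int64(0)), (np.int64(382), np.int64(293), np.int64(3))]
198 [(np.int64(436), np.int64(147), np.int64(3)), (np.int64(428), np.int64(177), np.int64(3)), (np.int64(419), np.int64(206), np.int64(2)), (np.int64(412), np.int64(236), np.int64(3)), (np.int64(400), np.int64(266), np.int64(-1)), (np.int64(392), np.int64(296), np.int64(-1))]<stdin>:8: RuntimeWarning: invalid value encountered in cast
```

The shut fingers' ends show at about z = 0.041 in the wrist depth, while the tube top is at 0.020 and undisturbed. So the real fingertips are about 39 mm higher than the reported TCP. I'll open, go down part of the way, and re-measure against the counter.

>>> arm_command(
  rows=[1, 0, 0, 0, 0, 1, 0, 0, 0, 0, 1, 0, 0, 0, 0, 1, 0, 0, 0, 0, 1, 0, 0, 0, 0, 1, 0, 0, 0, 0, 1, 0, 0, 0.05, 0, 1, 0, 0, 0.1, 0, 1, 0, 0, 0.125, 0, 1, 0, 0, 0.125, 0],
)

```text
clock: 6.62
tool_pos: [0.3706, 0.2165, -0.0233]
tcp_rot: [-3.141, 0.0, 1.36]
force: [-0.0, -0.5, 0.8]
finger_gap: 0.0882
grasp_force: 0.0
```

```bash
python3 - <<'E'
from h import *
o=bot.get_obs();print(o["tool_pos"].round(4) if hasattr(o["tool_pos"],'round') else o["tool_pos"],np.round(o["joints"],3),o["finger_gap"])
im,d,P=cam("wrist");W=cloud(d,P);save("w3.png",im)
dark=(im.max(2)<60)&np.isfinite(W[...,2])
Rt=R.from_euler('xyz',o["tcp_rot"]).as_matrix()
T=(W-np.array(o["tool_pos"]))@Rt
m=dark&(abs(T[...,0])<.03)&(T[...,2]>-.075)
w=T[m];print(len(w),np.percentile(w,[0,1,5,50,95,99,100],axis=0).round(4))
E
```

```text
[ 0.3706  0.2165 -0.0233] [0.251 0.517 1.923 0.    0.702 0.463] 0.08820070395248797
5428 [[-0.0292 -0.0604 -0.075 ]
 [-0.0086 -0.0584 -0.0747]
 [-0.0065 -0.0557 -0.0732]
 [ 0.0087 -0.0007 -0.0587]
 [ 0.0106  0.056  -0.0397]
 [ 0.0109  0.0586 -0.0371]
 [ 0.0124  0.0696 -0.0238]]
```

View pics/w3.png

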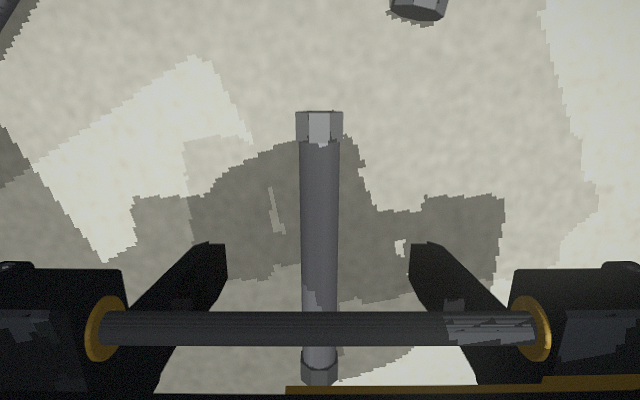

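The open fingertips, around (215,245) and (420,245), sit about 38 mm behind the reported TCP and straddle the tube at (320,110–385). I'll go down the last 10 mm gently and grip.

>>> arm_command(
  rows=[1, 0, 0.003, 0.02, 0, 1, 0, 0.003, 0.04, 0, 1, 0, 0.003, 0.052, 0, 1, 0, 0.003, 0.052, 0, 0, 0, 0.003, 0.052, 0, 0, 0, 0.003, 0.052, 0, 0, 0, 0.003, 0.052, 0, 0, 0, 0.003, 0.052, 0, 0, 0, 0.003, 0.052, 0, 0, 0, 0.003, 0.052, 0, 0, 0, 0.003, 0.052, 0, 0, 0, 0.003, 0.052, 0, 0, 0, 0.003, 0.052, 0, 0, 0, 0.003, 0.052, 0],
  newtons=55,
)

```text
clock: 8.43
tool_pos: [0.3714, 0.2164, -0.0331]
tcp_rot: [3.142, 0.0, 1.36]
force: [0.4, -0.3, 0.0]
finger_gap: 0.0166
grasp_force: 55.0
```

>>> arm_command(
  rows=[0, 0, 0, -0.1, 0, 0, 0, 0, -0.3, 0, 0, 0, 0, -0.55, 0, 0, 0, 0, -0.8, 0, 0, 0, 0, -1, 0],
)

```text
clock: 9.05
tool_pos: [0.3712, 0.2164, 0.1688]
tcp_rot: [3.141, -0.001, 1.36]
force: [1.2, 0.7, -1.8]
finger_gap: 0.0166
grasp_force: 55.0
```

>>> arm_command(
  rows=[0, 0, 0, -0.15, 0, 0, 0, 0, -0.25, 0, 0, -0.1, 0.08, -0.25, 0, 0, -0.3, 0.24, -0.25, 0, 0, -0.5, 0.4, -0.25, 0, 0, -0.7, 0.58, -0.25, 0, 0, -0.9, 0.75, -0.25, 0],
)

```text
clock: 9.93
tool_pos: [0.4808, 0.0074, 0.2167]
tcp_rot: [-3.141, -0.0, 1.359]
force: [0.6, 0.9, -0.8]
finger_gap: 0.0167
grasp_force: 55.0
```

>>> arm_command(
  rows=[0, -0.2, 0.16, 0, -0.02, 0, -0.4, 0.32, 0, -0.04, 0, -0.6, 0.48, 0, -0.06, 0, -0.8, 0.65, 0, -0.08, 0, -0.9, 0.75, 0, -0.092, 0, -0.9, 0.75, 0, -0.092, 0, -0.9, 0.75, 0, -0.092],
)

```text
clock: 10.8
tool_pos: [0.5889, -0.1976, 0.2166]
tcp_rot: [-3.141, -0.001, 1.504]
force: [0.6, 0.5, -0.8]
finger_gap: 0.0167
grasp_force: 55.0
```

```bash
python3 - <<'E'
from h import *
im,d,P=cam("wrist");W=cloud(d,P);save("w4.png",im)
o=bot.get_obs();print(o["finger_gap"],o["grasp_force"])
go(.615,-.2535,.15,86.2)
m=(W[...,2]>.035)&(W[...,2]<.085)&(W[...,1]<-.12)
m=cv2.morphologyEx(m.astype(np.uint8),cv2.MORPH_OPEN,np.ones((3,3)))
print(rect(m,P,.054))
E
```

```text
0.016775961356692716 54.99971151351929
t 10.85 p [ 0.5889 -0.1974  0.217 ] rpy [-1.7998e+02 -2.0000e-02  8.6220e+01] F [ 0.9 -0.6 -1.6] | shift [-0.2715  0.1489  0.3347] spin 0.0002
[(array([373., 199.]), 644.0, -241.6, 146.7, 71.3, 86.2), (array([528., 369.]), 849.4, -473.6, 94.6, 51.8, -0.1), (array([293., 211.]), 559.1, -240.1, 75.7, 8.6, 86.2), (array([293., 160.]), 564.3, -184.6, 31.5, 4.1, 85.1)]
```

View pics/w4.png

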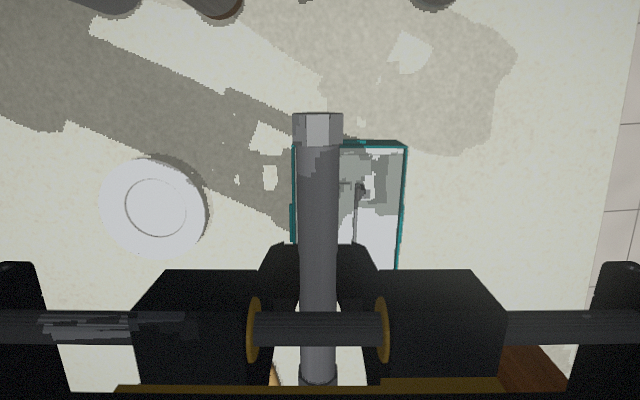

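The wrist view shows the box behind the held tube: right wall near col 405, far rim at row 143, left wall at col 293. The saucer is at (153,205). Now for the box edges and the tube's place in the hand.

```bash
python3 - <<'E'
from h import *
o=bot.get_obs();im,d,P=cam("wrist");W=cloud(d,P);hsv=cv2.cvtColor(im,cv2.COLOR_RGB2HSV)
Rt=R.from_euler('xyz',o["tcp_rot"]).as_matrix();T=(W-np.array(o["tool_pos"]))@Rt
# tube in tool frame
m=np.zeros(d.shape,bool);m[100:392,285:352]=1
m&=(abs(T[...,1])<.02)&(T[...,2]>-.08)&(T[...,2]<-.02)&(im.max(2)>50)
w=T[m];print("tube x ext",np.percentile(w[:,0],[.2,1,99,99.8]).round(4))
for x in (-.06,-.04,.03,.045,.064):
    s=w[abs(w[:,0]-x)<.004]
    if len(s)>10: print(x,len(s),"y",np.percentile(s[:,1],[1,99]).round(4),"ztop",np.percentile(s[:,2],5).round(4))
# box edges, from teal pixels above .047
teal=(hsv[...,0]>78)&(hsv[...,0]<100)&(hsv[...,1]>90)&(W[...,2]>.046)&(W[...,2]<.062)
a=np.radians(86.2);ty=np.array([np.cos(a),np.sin(a)]);tx=np.array([np.sin(a),-np.cos(a)])
q=W[teal];x=q[:,:2]@tx;y=q[:,:2]@ty
print(len(q),"x",np.percentile(x,[.5,2,98,99.5]).round(4),"y",np.percentile(y,[.5,50,98,99.5]).round(4),"z",np.median(q[:,2]))
r=x>x.max()-.008;print("right",r.sum(),np.polyfit(y[r],x[r],1),np.median(x[r]))
l=x<x.min()+.008;print("left",l.sum(),np.polyfit(y[l],x[l],1),np.median(x[l]))
f=y>y.max()-.008;print("far",f.sum(),np.polyfit(x[f],y[f],1),np.median(y[f]))
print("tool in box axes",tx@o["tool_pos"][:2],ty@o["tool_pos"][:2])
# clip: things above tray
c=(W[...,2]>.056)&(W[...,2]<.085)&~teal;c[:, :341]=0;c[240:]=0
q=W[c];x=q[:,:2]@tx;y=q[:,:2]@ty;print("clip",len(q),np.percentile(x,[2,50,98]).round(4),np.percentile(y,[2,50,98]).round(4),np.percentile(q[:,2],[50,98]).round(4))
# initial top view
Z=np.load("top0.npz");W=Z["W"];im=Z["im"]
s=W[140:192,430:508].reshape(-1,3);s=s[(s[:,2]>.05)];x=s[:,:2]@tx;y=s[:,:2]@ty
k=s[:,2]<.06
print("top rim x",np.percentile(x[k],[1,99]).round(4),"y",np.percentile(y[k],[1,99]).round(4))
k=s[:,2]>.064
for sg in(-1,1):
    j=k&((y-np.median(y))*sg>.02);print("fork",sg,j.sum(),x[j].mean().round(4),y[j].mean().round(4))
E
```

```text
tube x ext [-0.0615 -0.059   0.0694  0.0696]
-0.06 272 y [-0.0098  0.0101] ztop -0.0532
-0.04 373 y [-0.008   0.0081] ztop -0.0534
0.03 767 y [-0.0087  0.009 ] ztop -0.0534
0.045 817 y [-0.0088  0.0086] ztop -0.0533
0.064 1093 y [-0.0098  0.0097] ztop -0.0548
685 x [0.5702 0.5714 0.6924 0.6951] y [-0.2714 -0.1838 -0.1306 -0.1278] z 0.054542894654295626
right 284 [0.00815216 0.6925909 ] 0.6908513948325244
left 254 [0.01805703 0.57754173] 0.574370837210872
far 166 [-0.00340147 -0.1297367 ] -0.13192330023380586
tool in box axes 0.6006752725218087 -0.15792252137964802
clip 226 [0.6256 0.6431 0.6524] [-0.1817 -0.1753 -0.1694] [0.0756 0.0777]
top rim x [0.573  0.6938] y [-0.3052 -0.1259]
fork -1 40 0.6379 -0.2597
fork 1 36 0.6405 -0.1718
```

>>> arm_command(
  rows=[0, -0.15, 0.08, 0, 0, 0, -0.304, 0.16, 0, 0.006, 0, -0.304, 0.16, 0.1, 0.006, 0, -0.304, 0.16, 0.3, 0.006, 0, -0.304, 0.16, 0.5, 0.006, 0, -0.304, 0.16, 0.65, 0.006, 0, -0.304, 0.16, 0.75, 0.006, 0, -0.304, 0.16, 0.75, 0.006, 0, -0.304, 0.16, 0.75, 0.006],
)

```text
clock: 12.02
tool_pos: [0.6177, -0.2611, 0.0682]
tcp_rot: [3.14, 0.001, 1.495]
force: [-0.0, 0.2, 0.4]
finger_gap: 0.0166
grasp_force: 55.0
```

```bash
python3 - <<'E'
from h import *
o=bot.get_obs();im,d,P=cam("wrist");W=cloud(d,P);hsv=cv2.cvtColor(im,cv2.COLOR_RGB2HSV)
go(.615,-.2535,.02,85.7)
a=o["tcp_rot"][2];ty=np.array([np.cos(a),np.sin(a)]);tx=np.array([np.sin(a),-np.cos(a)])
Q=W[...,:2]-np.array(o["tool_pos"])[:2];X=Q@tx;Y=Q@ty;Z=W[...,2]
teal=(hsv[...,0]>78)&(hsv[...,0]<100)&(hsv[...,1]>90)&(Z>.046)&(Z<.062)
x=X[teal];y=Y[teal]
for n,k in(("R",x>x.max()-.006),("L",x<x.min()+.006)): print(n,k.sum(),np.polyfit(y[k],x[k],1),np.percentile(x[k],[2,50,98]).round(4),y[k].min(),y[k].max())
k=y>y.max()-.006;print("far",k.sum(),np.percentile(y[k],[2,50,98]).round(4))
c=(Z>.064)&(Z<.082)&(abs(X)<.04)&(Y<.06)&(im.max(2)>60);print("fork",c.sum(),np.percentile(X[c],[2,50,98]).round(4),np.percentile(Y[c],[2,50,98]).round(4))
save("w5.png",im[60:260,180:480])
s,_,_=cam("scene");save("w5.png",np.hstack([cv2.resize(im[60:260,200:440],(480,400)),cv2.resize(s[150:250,90:210],(480,400),interpolation=cv2.INTER_CUBIC)])[:, :800])
E
```

```text
t 12.07 p [ 0.6177 -0.2612  0.0684] rpy [1.7988e+02 6.0000e-02 8.5660e+01] F [ 0.3 -0.5 -0.1] | shift [ 0.0378 -0.017   0.2418] spin -0.0004
R 838 [0.00014684 0.05724471] [0.056  0.0572 0.059 ] -0.03551052394169444 0.0883521438449587
L 971 [-0.00055502 -0.05919513] [-0.061  -0.059  -0.0581] -0.0352991454311875 0.08841878445162342
far 951 [0.0866 0.0876 0.0913]
fork 527 [-0.0163  0.0119  0.0187] [-0.0478  0.043   0.0481]
```

View pics/w5.png

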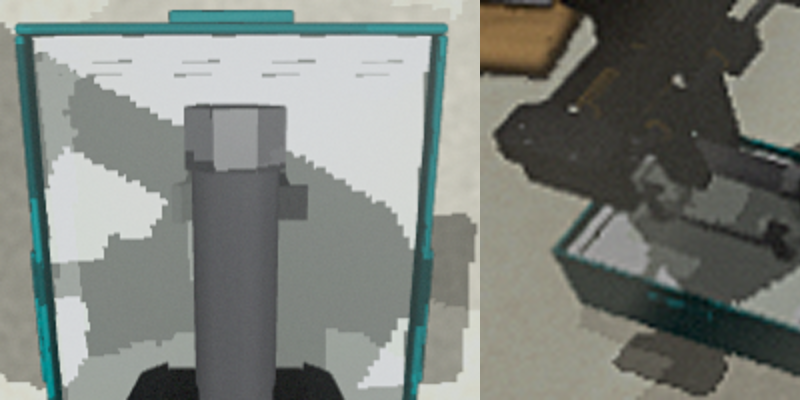

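The crop shows the tube centred between the walls, with the far fork's prong and jaw showing on either side at crop (180,200) and (292,200). The slopes are zero and the tube is 0.9 mm off in x, so I'll correct that and press.

>>> arm_command(
  rows=[0, 0, -0.0045, 0.05, 0, 0, 0, -0.0045, 0.1, 0, 0, 0, -0.0045, 0.12, 0, 0, 0, -0.0045, 0.14, 0, 0, 0, -0.0045, 0.15, 0, 0, 0, -0.0045, 0.16, 0],
  newtons=60,
)

```text
clock: 12.88
tool_pos: [0.6158, -0.2613, 0.0357]
tcp_rot: [-3.141, 0.0, 1.495]
force: [-6.2, 0.3, 6.3]
finger_gap: 0.0158
grasp_force: 60.0
```

>>> arm_command(
  rows=[0, 0, 0, 0.01, 0, 0, 0, 0, 0.02, 0, 0, 0, 0, 0.03, 0],
)

```text
clock: 13.25
tool_pos: [0.6156, -0.2613, 0.0295]
tcp_rot: [-3.14, 0.0, 1.495]
force: [-5.8, 0.8, 4.7]
finger_gap: 0.0165
grasp_force: 60.0
```

>>> arm_command(
  rows=[0, 0, 0, 0.01, 0, 0, 0, 0, 0.02, 0, 0, 0, 0, 0.03, 0],
)

```text
clock: 13.62
tool_pos: [0.616, -0.2611, 0.0223]
tcp_rot: [-3.141, -0.0, 1.495]
force: [-3.1, -0.6, -1.7]
finger_gap: 0.0168
grasp_force: 60.0
```

>>> arm_command(
  rows=[0, 0, 0, 0.005, 0, 0, 0, 0, 0.01, 0, 0, 0, 0, 0.01, 0],
)

```text
clock: 14.0
tool_pos: [0.6167, -0.2612, 0.021]
tcp_rot: [3.141, 0.0, 1.495]
force: [-0.5, 0.4, -1.7]
finger_gap: 0.0166
grasp_force: 60.0
```

>>> arm_command(
  rows=[0, 0, 0, 0.005, 0, 0, 0, 0, 0.01, 0, 0, 0, 0, 0.01, 0],
)

```text
clock: 14.38
tool_pos: [0.6168, -0.2613, 0.0207]
tcp_rot: [3.14, 0.001, 1.495]
force: [-3.5, 2.6, 10.8]
finger_gap: 0.0164
grasp_force: 60.0
```

The push has bottomed out at the expected height with 11 N. I'll release with a part opening and rise.

>>> arm_command(
  rows=[0.5, 0, 0, -0.008, 0, 0.5, 0, 0, -0.008, 0, 0.5, 0, 0, -0.008, 0, 0.5, 0, 0, -0.008, 0, 0.5, 0, 0, -0.008, 0, 0.5, 0, 0, -0.1, 0, 0.5, 0, 0, -0.3, 0, 0.5, 0, 0, -0.6, 0, 0.5, 0, 0, -0.9, 0, 0.5, 0, 0, -0.9, 0],
)

```text
clock: 15.62
tool_pos: [0.6178, -0.262, 0.2059]
tcp_rot: [3.131, 0.006, 1.495]
force: [-0.3, 0.0, -0.9]
finger_gap: 0.0445
grasp_force: 0.0
```

```bash
python3 - <<'E'
from h import *
o=bot.get_obs();im,d,P=cam("wrist");W=cloud(d,P)
go(.632,.2315,.2,101.7)
a=np.radians(85.66);ty=np.array([np.cos(a),np.sin(a)]);tx=np.array([np.sin(a),-np.cos(a)])
Q=W[...,:2]-np.array([.6168,-.2612]);X=Q@tx;Y=Q@ty;Z=W[...,2]
m=(abs(X)<.012)&(abs(Y)<.08)&(Z>.055)&(Z<.1)
print(m.sum())
for y in(-.06,-.03,0,.03,.064):
    k=m&(abs(Y-y)<.004)
    if k.sum()>10: print(y,np.percentile(X[k],[2,98]).round(4),np.percentile(Z[k],[50,95]).round(4))
print("y ext",np.percentile(Y[m],[.5,99.5]))
save("w6.png",cv2.resize(im[60:300,180:460],(700,600)))
E
```

```text
t 15.68 p [ 0.6168 -0.2614  0.2021] rpy [1.7972e+02 1.5000e-01 8.5650e+01] F [ 0.4 -0.  -1.6] | shift [ 2.4632 -0.1112  0.0036] spin -0.1784
2846
-0.06 [-0.0092  0.0092] [0.0733 0.0756]
-0.03 [-0.009   0.0081] [0.0723 0.0744]
0 [-0.0086  0.008 ] [0.0724 0.0742]
0.03 [-0.0083  0.0089] [0.0726 0.0743]
0.064 [-0.0097  0.0095] [0.074  0.0759]
y ext [-0.06964566  0.06849644]
```

View pics/w6.png

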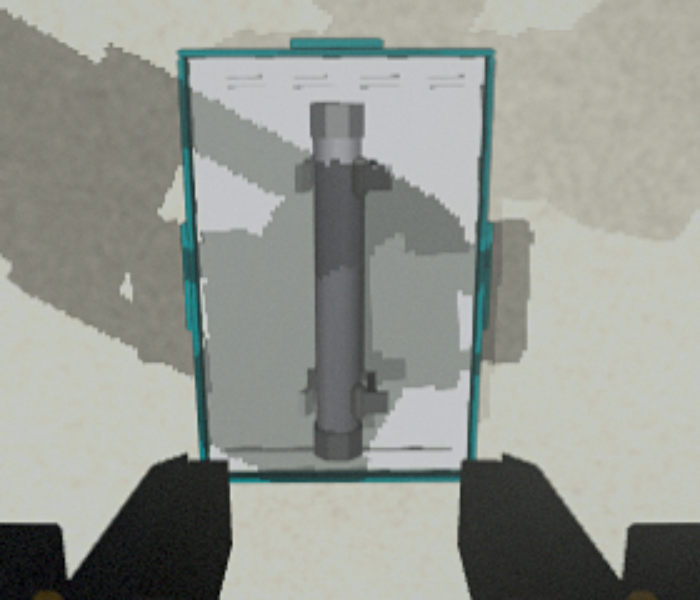

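The crop shows the tube home: both jaw noses, crop (375,178) and (370,402), overlap it on the right and the prongs are on the left. Its top is 0.073 high at both ends. I'll record the whole rim from here, then go to the lid.

```bash
cat >> h.py <<'E'
def rim(ang,o,im,W,zlo=.046,zhi=.062):
    hsv=cv2.cvtColor(im,cv2.COLOR_RGB2HSV);a=np.radians(ang);ty=np.array([np.cos(a),np.sin(a)]);tx=np.array([np.sin(a),-np.cos(a)])
    Q=W[...,:2]-np.array(o["tool_pos"])[:2];X=Q@tx;Y=Q@ty;Z=W[...,2]
    m=(hsv[...,0]>78)&(hsv[...,0]<100)&(hsv[...,1]>90)&(Z>zlo)&(Z<zhi)&(abs(X)<.08)&(abs(Y)<.12)
    x=X[m];y=Y[m]
    for n,k,u,v in(("R",x>.05,x,y),("L",x<-.05,x,y),("F",y>.08,y,x),("N",y<-.08,y,x)):
        if k.sum()>20: print(n,k.sum(),np.polyfit(v[k],u[k],1).round(4),np.percentile(u[k],[2,50,98]).round(4))
E
python3 - <<'E'
from h import *
o=bot.get_obs();im,d,P=cam("wrist");W=cloud(d,P);print(o["tool_pos"],np.degrees(o["tcp_rot"]));rim(85.66,o,im,W)
E
```

```text
[ 0.6167958  -0.2614036   0.20212574] [1.79719714e+02 1.51751610e-01 8.56479863e+01]
R 430 [-0.0061  0.0579] [0.0538 0.0579 0.0614]
L 462 [ 0.0084 -0.0586] [-0.0625 -0.0585 -0.0533]
F 329 [0.0014 0.0875] [0.0811 0.0873 0.0919]
N 221 [ 0.0019 -0.0883] [-0.09   -0.0882 -0.0872]
```

>>> arm_command(
  rows=[0.7, 0.25, -0.01, -0.05, -0.05, 0.7, 0.5, -0.02, -0.05, -0.1, 0.7, 0.75, -0.03, -0.05, -0.15, 0.7, 1, -0.04, -0.05, -0.178],
)

```text
clock: 16.23
tool_pos: [0.6227, -0.0594, 0.2073]
tcp_rot: [-3.139, -0.002, 1.776]
force: [0.2, 0.2, 0.1]
finger_gap: 0.0613
grasp_force: 0.0
```

```bash
python3 -c "
from h import *
go(.632,.2315,.2,101.7)"
```

```text
t 16.23 p [ 0.6227 -0.0594  0.2073] rpy [-1.7983e+02 -9.0000e-02  1.0176e+02] F [0.2 0.2 0.1] | shift [1.4145 0.342  0.0375] spin 0.0006
```

>>> arm_command(
  rows=[0.7, 0.25, 0.06, 0, 0, 0.7, 0.5, 0.12, 0, 0, 0.7, 0.75, 0.18, 0, 0, 0.7, 1, 0.24, 0, 0],
)

```text
clock: 16.73
tool_pos: [0.6293, 0.1461, 0.2072]
tcp_rot: [-3.138, -0.0, 1.774]
force: [0.9, -1.1, 0.1]
finger_gap: 0.0618
grasp_force: 0.0
```

>>> arm_command(
  rows=[0.7, 0.2, 0.05, 0.1, 0, 0.7, 0.415, 0.1, 0.2, 0, 0.7, 0.415, 0.1, 0.3, 0, 0.7, 0.415, 0.1, 0.3, 0, 0.7, 0.415, 0.1, 0.3, 0],
)

```text
clock: 17.35
tool_pos: [0.633, 0.2293, 0.1491]
tcp_rot: [-3.141, -0.0, 1.774]
force: [0.9, -0.1, 0.2]
finger_gap: 0.062
grasp_force: 0.0
```

```bash
python3 - <<'E'
from h import *
o=bot.get_obs();im,d,P=cam("wrist");W=cloud(d,P);save("w7.png",im)
go(.632,.2315,.0,101.7)
Rt=R.from_euler('xyz',o["tcp_rot"]).as_matrix();T=(W-np.array(o["tool_pos"]))@Rt
X,Y,Z=T[...,1],T[...,0],W[...,2]
hb=(Z>.054)&(Z<.07)&(abs(X)<.04)&(abs(Y)<.08)&(im.max(2)<200)
print("bar",hb.sum(),np.percentile(X[hb],[1,50,99]).round(4),np.percentile(Y[hb],[1,50,99]).round(4),np.polyfit(Y[hb],X[hb],1),np.median(Z[hb]))
print(rect(hb,P,.061))
hsv=cv2.cvtColor(im,cv2.COLOR_RGB2HSV)
b=(hsv[...,0]>78)&(hsv[...,0]<100)&(hsv[...,1]>90)&(Z>.022)&(Z<.04)&(abs(X)<.1)&(abs(Y)<.14)
for y in(-.06,-.05,.05,.06): 
    k=b&(abs(Y-y)<.005); 
    if k.sum(): print("lid x at",y,np.percentile(X[k],[1,99]).round(4))
for x in(-.045,-.03,.03,.045):
    k=b&(abs(X-x)<.004)
    if k.sum(): print("lid y at",x,np.percentile(Y[k],[1,99]).round(4))
E
```

```text
t 17.4 p [0.6332 0.2292 0.1495] rpy [179.96   0.   101.61] F [-0.3  0.3 -0.7] | shift [ 0.0124 -0.0042  0.7476] spin -0.0009
bar 1977 [-0.008  -0.0004  0.0073] [-0.045   0.0026  0.044 ] [-0.00604575 -0.00028744] 0.0616894790421732
[(array([317., 188.]), 632.6, 228.5, 91.0, 15.3, -78.0)]
lid x at -0.06 [-0.0627  0.062 ]
lid x at -0.05 [-0.0624  0.0622]
lid x at 0.05 [-0.0625  0.0611]
lid x at 0.06 [-0.0624  0.0613]
lid y at -0.045 [-0.0921  0.0905]
lid y at -0.03 [-0.0921  0.0906]
lid y at 0.03 [-0.092   0.0904]
lid y at 0.045 [-0.0924  0.0906]
```

View pics/w7.png

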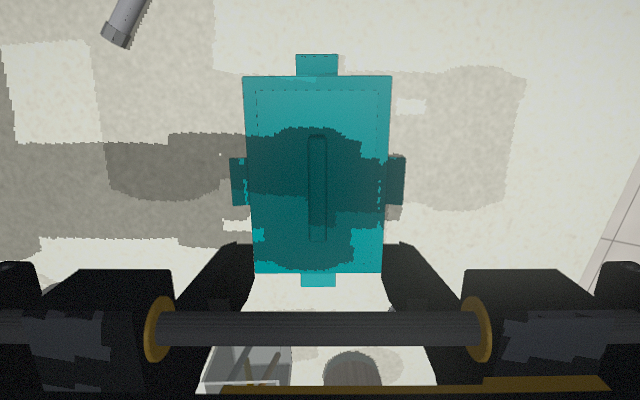

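The view shows the lid centred under the gripper, with its bar at (317,135–240) and its angle 0.35° off. Going down to the bar.

>>> arm_command(
  rows=[0.7, -0.004, -0.002, 0.25, -0.004, 0.7, -0.004, -0.002, 0.5, -0.004, 0.7, -0.004, -0.002, 0.65, -0.004, 0.7, -0.004, -0.002, 0.72, -0.004, 0.7, -0.004, -0.002, 0.75, -0.004, 0.7, -0.004, -0.002, 0.75, -0.004, 0, -0.004, -0.002, 0.75, -0.004, 0, -0.004, -0.002, 0.75, -0.004, 0, -0.004, -0.002, 0.75, -0.004, 0, -0.004, -0.002, 0.75, -0.004, 0, -0.004, -0.002, 0.75, -0.004, 0, -0.004, -0.002, 0.75, -0.004, 0, -0.004, -0.002, 0.75, -0.004],
  newtons=50,
)

```text
clock: 19.02
tool_pos: [0.6327, 0.2289, -0.0011]
tcp_rot: [3.142, -0.0, 1.781]
force: [1.5, 0.3, 0.8]
finger_gap: 0.015
grasp_force: 50.0
```

>>> arm_command(
  rows=[0, 0, 0, -0.05, 0, 0, 0, 0, -0.15, 0, 0, 0, 0, -0.3, 0, 0, 0, 0, -0.5, 0, 0, 0, 0, -0.7, 0, 0, 0, 0, -0.9, 0, 0, 0, 0, -1, 0],
)

```text
clock: 19.9
tool_pos: [0.633, 0.229, 0.202]
tcp_rot: [3.138, 0.0, 1.781]
force: [0.5, -0.9, -1.0]
finger_gap: 0.0149
grasp_force: 50.0
```

>>> arm_command(
  rows=[0, 0, 0, -0.1, 0, 0, 0, 0, -0.17, 0, 0, 0, 0, -0.17, 0, 0, 0, 0, -0.17, 0],
)

```text
clock: 20.4
tool_pos: [0.6324, 0.2288, 0.2319]
tcp_rot: [-3.14, -0.0, 1.781]
force: [0.5, 0.4, -2.0]
finger_gap: 0.015
grasp_force: 50.0
```

```bash
python3 - <<'E'
from h import *
o=bot.get_obs();im,d,P=cam("wrist");W=cloud(d,P)
go(.6165,-.2618,.23,85.66);print(o["finger_gap"],o["grasp_force"])
Rt=R.from_euler('xyz',o["tcp_rot"]).as_matrix();T=(W-np.array(o["tool_pos"]))@Rt
X,Y,Z=T[...,1],T[...,0],T[...,2]
hsv=cv2.cvtColor(im,cv2.COLOR_RGB2HSV)
b=(hsv[...,0]>78)&(hsv[...,0]<100)&(hsv[...,1]>90)&(abs(X)<.058)&(abs(Y)<.11)&(Z>-.05)&(Z<0)
A=np.c_[X[b],Y[b],np.ones(b.sum())];c=np.linalg.lstsq(A,Z[b],rcond=None)[0];r=Z[b]-A@c;k=abs(r)<.003
c=np.linalg.lstsq(A[k],Z[b][k],rcond=None)[0];print("lid top plane tool z",c,"tilt deg x,y",np.degrees(c[:2]).round(2),k.sum())
b&=(abs(Z-(-.03))<.008)
for y in(-.06,.05,.06):
    k=b&(abs(Y-y)<.005)
    if k.sum():print(y,np.percentile(X[k],[1,99]).round(4))
E
```

```text
t 20.45 p [0.6324 0.2288 0.2318] rpy [-179.89   -0.    102.02] F [ 0.2 -0.4 -2.2] | shift [-2.3828 -0.5885  0.0101] spin 0.1818
0.015040480137994902 49.999589547514915
lid top plane tool z [ 0.00059291  0.00507118 -0.03161757] tilt deg x,y [0.03 0.29] 52021
-0.06 [-0.023  0.023]
0.05 [-0.0569  0.0567]
0.06 [-0.0569  0.0568]
```

>>> arm_command(
  rows=[0, -0.1, -0.025, 0, 0, 0, -0.25, -0.06, 0, 0, 0, -0.42, -0.105, 0, 0, 0, -0.6, -0.15, 0, 0, 0, -0.8, -0.2, 0, 0],
)

```text
clock: 21.08
tool_pos: [0.6263, 0.0617, 0.2326]
tcp_rot: [-3.141, 0.0, 1.78]
force: [-0.6, -0.9, -1.4]
finger_gap: 0.0153
grasp_force: 50.0
```

>>> arm_command(
  rows=[0, -0.2, -0.05, 0, 0, 0, -0.4, -0.1, 0, 0, 0, -0.6, -0.15, 0, 0, 0, -0.8, -0.2, 0, 0],
)

```text
clock: 21.58
tool_pos: [0.6202, -0.1033, 0.2326]
tcp_rot: [-3.141, -0.0, 1.78]
force: [0.6, -0.5, -1.8]
finger_gap: 0.0147
grasp_force: 50.0
```

>>> arm_command(
  rows=[0, -0.2, -0.05, 0, 0.04, 0, -0.4, -0.1, 0, 0.08, 0, -0.6, -0.15, 0, 0.12, 0, -0.7, -0.17, 0, 0.16, 0, -0.78, -0.188, 0, 0.182, 0, -0.78, -0.188, 0, 0.182, 0, -0.78, -0.188, 0, 0.182],
)

```text
clock: 22.45
tool_pos: [0.617, -0.26, 0.233]
tcp_rot: [3.142, -0.0, 1.496]
force: [-0.0, -0.6, -1.5]
finger_gap: 0.0147
grasp_force: 50.0
```

```bash
python3 - <<'E'
from h import *
go(.6165,-.2618,.11,85.66)
E
```

```text
t 22.45 p [ 0.617 -0.26   0.233] rpy [ 1.7999e+02 -2.0000e-02  8.5740e+01] F [-0.  -0.6 -1.5] | shift [-0.0091 -0.0018  0.615 ] spin 0.0009
```

>>> arm_command(
  rows=[0, -0.009, -0.002, 0.1, 0.001, 0, -0.009, -0.002, 0.3, 0.001, 0, -0.009, -0.002, 0.5, 0.001, 0, -0.009, -0.002, 0.63, 0.001, 0, -0.009, -0.002, 0.7, 0.001, 0, -0.009, -0.002, 0.7, 0.001, 0, -0.009, -0.002, 0.7, 0.001],
)

```text
clock: 23.32
tool_pos: [0.6169, -0.263, 0.0943]
tcp_rot: [3.14, 0.001, 1.494]
force: [-0.2, 0.4, -0.8]
finger_gap: 0.0145
grasp_force: 50.0
```

```bash
cat > chk.py <<'E'
from h import *
o=bot.get_obs();im,d,P=cam("wrist");W=cloud(d,P);hsv=cv2.cvtColor(im,cv2.COLOR_RGB2HSV)
go(.6165,-.2618,.0625,85.66)
Rt=R.from_euler('xyz',o["tcp_rot"]).as_matrix();T=(W-np.array(o["tool_pos"]))@Rt
X,Y,Z=T[...,1],T[...,0],W[...,2];zt=o["tool_pos"][2]+.0316
teal=(hsv[...,0]>78)&(hsv[...,0]<100)&(hsv[...,1]>90)
top=teal&(abs(Z-zt)<.008)&(abs(X)<.075)&(abs(Y)<.11)
for y in(.05,.06,.075):
    k=top&(abs(Y-y)<.005);print("lid x",y,np.percentile(X[k],[.5,99.5]).round(4))
k=top&(abs(abs(X)-.04)<.015);print("lid far",np.percentile(Y[k],99.5),"z",np.median(Z[top]),zt)
b=teal&(Z<.06)&(Z>.02)&(abs(X)<.1)&(abs(Y)<.13);print("box seen",b.sum(), [np.percentile(q[b],[1,50,99]).round(4).tolist() for q in (X,Y,Z)] if b.sum() else 0)
E
python3 chk.py
```

```text
t 23.38 p [ 0.6168 -0.2631  0.0943] rpy [1.7988e+02 6.0000e-02 8.5570e+01] F [-0.2  0.3 -1.2] | shift [ 0.0064 -0.0025  0.1589] spin -0.001
lid x 0.05 [-0.0626  0.0628]
lid x 0.06 [-0.0624  0.0628]
lid x 0.075 [-0.0625  0.0628]
lid far 0.09186899399318936 z 0.12558088580508456 0.12588653063483407
box seen 0 0
```

>>> arm_command(
  rows=[0, 0.006, -0.002, 0.05, -0.001, 0, 0.006, -0.002, 0.1, -0.001, 0, 0.006, -0.002, 0.14, -0.001, 0, 0.006, -0.002, 0.16, -0.001, 0, 0.006, -0.002, 0.16, -0.001, 0, 0.006, -0.002, 0.16, -0.001, 0, 0.006, -0.002, 0.16, -0.001],
)

```text
clock: 24.25
tool_pos: [0.6161, -0.2618, 0.0612]
tcp_rot: [3.141, 0.0, 1.495]
force: [-0.6, 0.1, -1.1]
finger_gap: 0.0146
grasp_force: 50.0
```

```bash
python3 chk.py; python3 - <<'E'
from h import *
im,d,P=cam("scene");W=cloud(d,P)
save("s9.png",cv2.resize(im[120:270,80:280],(800,600),interpolation=cv2.INTER_CUBIC))
E
```

```text
t 24.3 p [ 0.6161 -0.2618  0.0611] rpy [1.7997e+02 1.0000e-02 8.5640e+01] F [-0.2 -0.3 -1.6] | shift [ 0.      0.0022 -0.0068] spin -0.0002
lid x 0.05 [-0.0626  0.0627]
lid x 0.06 [-0.0625  0.0628]
lid x 0.075 [-0.0625  0.0628]
lid far 0.09185612069307325 z 0.09250869842271855 0.09277230659566146
box seen 0 0
```

View pics/s9.png

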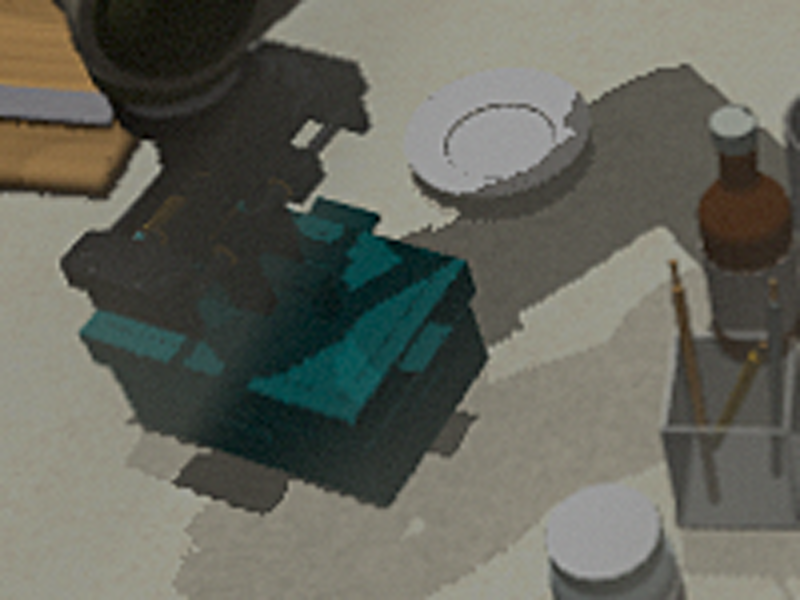

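The crop shows the lid square over the box and the clutter undisturbed. The gap estimates are 8.2 and 9.5 mm, so I'll raise it about 1 mm, settle, and hand in.

>>> arm_command(
  rows=[0, 0, 0.002, -0.006, 0, 0, 0, 0.002, -0.006, 0, 0, 0, 0.002, -0.006, 0, 0, 0, 0.002, -0.006, 0],
)

```text
clock: 24.85
tool_pos: [0.6163, -0.2617, 0.062]
tcp_rot: [-3.142, -0.0, 1.495]
force: [-1.1, 0.1, -0.9]
finger_gap: 0.0144
grasp_force: 50.0
```

```bash
python3 -c "
from h import *
go(.6165,-.2618,.0625,85.66);print(ticket.job_done())"
```

```text
t 24.85 p [ 0.6163 -0.2617  0.062 ] rpy [-180.     -0.     85.64] F [-1.1  0.1 -0.9] | shift [-0.0005  0.0009 -0.0024] spin -0.0002
the job is handed in; nothing more can be done
None
```

The tube is snapped home in the clip and released, and the arm is holding the lid level and square about 1 cm above the rim (estimates 9 to 10 mm); the job was handed in at 24.9 s, with no verdict returned.

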